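Back off the screw press that holds the glued-up block

ROBOT

A 7-joint arm with a two-finger parallel gripper is mounted at the origin on the work surface. World frame = base frame: x ahead of the robot, y to its left, z up, the work surface at z = 0. Lengths are in m, angles in rad, forces in N, time in s.
With the tool pointing down it reaches from about 0.4 to 0.9 m from the base axis. Payload 5.5 kg.
Tool frame: the origin (TCP) lies midway between the tips of the shut fingers; the grasp point (between the pads) lies 19 mm behind it (grasp_offset is the z of the grasp point in the tool frame, in m); z points along the fingers, y is the line along which they close (so a half turn about z gives the same grasp; the last joint's range is limited). The gripper opens to 92 mm and grips with 3 to 60 N. Pads are 19 mm wide; open, the fingers measure 130 mm over their backs; the gripper's body (75 mm by 190 mm) begins 47 mm behind the grasp point.
Start: joints at [1.546, 0.501, -0.427, 1.55, 0.221, 1.138, -0.21], TCP at [0.185, -0.623, 0.227] pointing down, gripper open.
Joint ranges: [-2.88, 2.88], [-0.31, 2.03], [-1.54, 1.56], [0.2, 2.42], [-1.41, 4.55], [0.19, 2.02], [-2.57, 2.57]. Speed limits (rad/s): [2.57, 2.57, 3.14, 3.14, 3.14, 3.14, 3.14].

INTERFACE

Orientations are given as a unit quaternion [x, y, z, w].
In Python, from cell import * gives the robot as it stands.
- The arm moves only by the tool jog_arm, never from a script. Its argument "targets" is a list that holds one entry, the list of rows, each a list of 7 numbers: the shift along the tool's x, y, z in cm, then the turn, a rotation vector about the tool's x, y, z in rad, then the finger opening in cm, from 0 to 9.18. A call has 1 to 10 rows; each row is the pose to reach, as a shift and turn from the pose commanded when the call began, along the tool's axes at that moment; what a row does not reach only later rows make up. A row lasts 1/10 s, in which the tool goes at most 50 mm and 8.59 degrees, less where a joint would pass 70% of its speed; a pose out of reach is approached as far as the arm can. A call with a gripper value outside its range is refused whole. The fingers move at their own pace and stop on an object; "grip_force" is the grip in N (left out, the last holds). Time passes only in rows, so rows that repeat a pose let the fingers close. It gives the time, the measured TCP pose, the force, the opening and the grip force at its end, in the units of the state.
- get_state(): the state, without advancing time (a new reading comes with each control period).
- read_camera(name): name is "side" or "top" or "wrist"; returns a dict with "pixels" (420x560x3 uint8, red, green, blue), "fov_y" (degrees; the focal length in pixels is half the picture's height over the tangent of half this angle, whatever the lens; pixels are square), "cx", "cy" (the principal point, pixels), "distortion" ([k1, k2, p1, p2, k3] as OpenCV has them; the pictures are not rectified), "world_to_cam" (4x4, takes a point from world to camera coordinates). Camera axes: x right, y up, looking along -z (the intrinsics and any distortion apply to the point x, -y, -z); pixel columns grow to the right and rows downward; lengths in m; the calibration is good to about 2 mm. A picture is of the moment at which its call begins. There is no depth.
- sign_off(): hands the job in; it is judged then, once.
Trained networks look in the newest picture that a camera, given by its name, has taken for a name from the list of things; names that differ only in an ending like _2 or _b are one class to them, and where a whole thing is asked for, a point or a joint stands for the part that bears it (a point fixed in the world has none). Each returns a list of dicts, best first, with "score" (0 to 1); they miss things now and then, are a little off and sometimes report something else, mostly with a low value. They report only what shows in the picture. A call takes as long as a camera call. They do not tell look-alikes from the thing itself.
- recognise(camera, name): "point" ([row, column] in pixels, amid what is visible of it).
- outline_of(camera, name): "mask" (420x560 bool, what is visible of it) and "point" ([row, column] in pixels, amid what is visible of it).
The state is a dict: "time_s": time; "joints": joint angles; "dq": joint speeds; "joint_efforts": joint torques, N m; "ee_pos": TCP position; "tool_rot": TCP orientation; "ft_force": force on the tool from outside, world axes, zero at the start; "torque": the same for the moment, N m; "finger_gap": finger opening in m; "gripper_force": force on a finger pad.
Only numpy, scipy, OpenCV 4.12 (cv2) and the standard library are available. Lean on these libraries where they do the work, as an engineer would, in place of code of your own. Each camera call takes 0.05 s, during which the arm holds its last target. There are 200 camera calls.

TASK

Of the two small screw presses on the bench, one is clamped down on a glued-up wooden block. Unscrew that press's handwheel (anticlockwise from above), the wheel climbing as it turns, until its pressing plate stands at least 15 mm clear of the block, then let go. Leave the block lying in the press and leave the empty press as it is.

Things in the scene. Friction and masses are not known exactly. Their poses are not given: they have to be found in the camera images.
- work_hub (a point): Handwheel of the press that holds the block: point on its upright axis at mid height of the rim, about 190 mm above the bench. Solid dished dark steel disc, level, 64 mm across, knurled rim 14 mm thick (7 mm above and below this point), hub nut up to 13 mm above it. Grip it across its diameter from above, at any yaw. Below it is only the thin stem, down to the crossbeam.
- work_wheel (a joint): Turn of that wheel in rad: 0 at the start (plate down on the block), grows anticlockwise seen from above, stop at 1.45. Wheel, stem and plate climb straight up together by 15 mm per rad (steep thread), so the plate is 15 mm clear at 1.0. Takes about 0.2 N m; stays where it is left.
- glued_block: Loose block of five light and dark wooden strips, 220 x 60 x 45 mm, lying on the base of the work press under its plate and sticking out at front and back. Origin at the centre of its underside, x along its length, z up.
- idle_hub (a point): Same point on the wheel of the other, empty press (wheel about 198 mm up), to be left alone. Both presses are alike and bolted down: green base 130 x 190 x 20 mm, two columns, green crossbeam 50 x 190 mm standing across the block's length, its top 145 mm above the bench with a brass nut (40 mm across) up to 155 mm.
Mind the look-alikes: they are no part of the job. What is shaped like the part that bears work_hub but orange, purple or red is not meant.

How it is judged:
At the end, for the whole second after the job is handed in: The handwheel of the press with the block has been turned up by at least 0.87 rad, so that the wheel has risen at least 12.5 mm (about 13 mm of daylight over the block), and is at rest; the block lies within 15 mm of where it was; the empty press's wheel is within 5 mm of its old height (value of joint work_wheel above 0.87 rad and distance of work_hub from where it was at the start of the episode above 0.0125 m and velocity of joint work_wheel between -0.05 and 0.05 rad/s and distance of glued_block from where it was at the start of the episode below 0.015 m and distance of idle_hub from where it was at the start of the episode below 0.005 m); the robot touches nothing.
It fails at once if the glued block is shoved or pulled by more than 25 mm (distance of glued_block from where it was at the start of the episode above 0.025 m).
It fails at once if the empty press's wheel is turned so that it moves by more than 8 mm (distance of idle_hub from where it was at the start of the episode above 0.008 m).
It also fails if it takes over 35 s, if anything falls off the work surface, if the arm or the gripper's body presses on something with over 40 N, if the wrist force passes 120 N, or if a joint passes its speed limit or range.

## Working session

There is one attempt and no reset: what is moved stays moved. The work goes in short steps, Python scripts to look and compute and a tool call to move; the robot and the scene stay as the last step left them, time stands still between calls to the robot, and variables do not carry over. Pictures are saved under pics/ and viewed, at most 10 in all, crops included, and the job is handed in when it is done.

Besides the shell and the picture viewer there is one more tool, called after "Emit:" by a JSON object that holds its "name" and its "arguments", one argument or row to a line. jog_arm: Moves the arm, as the interface text tells. Its arguments: {"type":"object","properties":{"targets":{"type":"array","items":{"type":"array","items":{"type":"array","items":{"type":"number"}}}},"grip_force":{"type":"number"}},"required":["targets"]}

```bash
mkdir -p pics; cat > h.py <<'E'
from cell import *
import numpy as np, cv2
def K(c):
    f=210/np.tan(np.radians(c["fov_y"])/2); return np.array([[f,0,c["cx"]],[0,f,c["cy"]],[0,0,1.]])
def ray(c,rc):
    u=cv2.undistortPoints(np.array([[[rc[1],rc[0]]]],float),K(c),np.array(c["distortion"],float)).ravel()
    T=np.array(c["world_to_cam"]);R,t=T[:3,:3],T[:3,3]
    return -R.T@t, R.T@np.array([u[0],-u[1],-1])
def atz(c,rc,z):
    o,d=ray(c,rc); return o+d*(z-o[2])/d[2]
def proj(c,p):
    T=np.array(c["world_to_cam"]);q=T[:3,:3]@np.array(p,float)+T[:3,3]
    x=cv2.projectPoints(np.array([[q[0],-q[1],-q[2]]]),np.zeros(3),np.zeros(3),K(c),np.array(c["distortion"],float))[0].ravel()
    return x[::-1]
E
python3 - <<'E'
from h import *
ims=[]
for n in("top","side"):
    c=read_camera(n); ims.append(c["pixels"])
    for k,z in(("work_hub",.19),("idle_hub",.198),("glued_block",.045)):
        for d in recognise(n,k): print(n,k,np.round(d["point"]),round(d["score"],2),np.round(atz(c,d["point"],z),3))
    cv2.imwrite(f"pics/{n}1.png",c["pixels"][:,:,::-1])
s=get_state();print(s["ee_pos"],s["tool_rot"],s["time_s"])
E
```

```text
top work_hub [204. 200.] 0.85 [0.502 0.213 0.19 ]
top work_hub [305. 176.] 0.84 [0.245 0.273 0.19 ]
top work_hub [ 95. 178.] 0.64 [0.793 0.274 0.19 ]
top work_hub [277. 349.] 0.56 [ 0.311 -0.167  0.19 ]
top idle_hub [187. 343.] 0.62 [ 0.543 -0.155  0.198]
top glued_block [188. 346.] 0.72 [ 0.559 -0.184  0.045]
top glued_block [191. 215.] 0.62 [0.554 0.196 0.045]
side work_hub [254. 345.] 0.83 [0.512 0.213 0.19 ]
side work_hub [111. 280.] 0.82 [ 0.304 -0.164  0.19 ]
side work_hub [194. 425.] 0.76 [0.257 0.277 0.19 ]
side work_hub [367. 298.] 0.66 [0.783 0.285 0.19 ]
side idle_hub [170. 225.] 0.73 [ 0.535 -0.157  0.198]
side glued_block [277. 318.] 0.65 [0.57  0.195 0.045]
[ 0.18451644 -0.62315872  0.22658001] [ 9.89660884e-01  1.43427048e-01  1.56392095e-05 -1.31214929e-04] 0.4
```

View pics/top1.png

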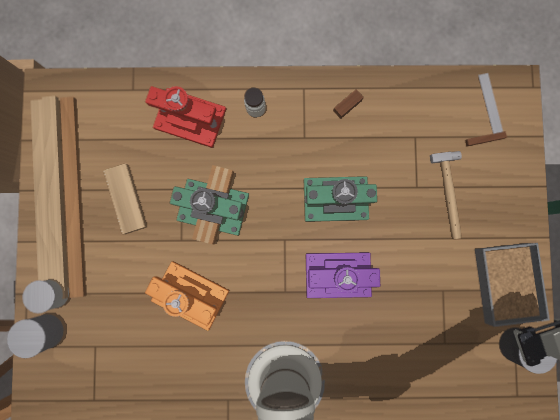

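View pics/side1.png

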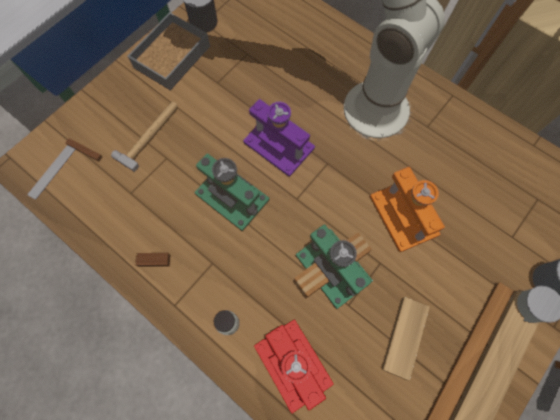

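Handwheels seen in the top picture are green at (204,200) with wooden strips crossing under its beam, green at (190,345) with nothing in it, red at (98,175), orange at (303,176) and purple at (279,348). The green press at (204,200) is the one meant, because it is green and holds the block. In the side picture it is at (254,345). I'll confirm this in a crop.

```bash
python3 - <<'E'
from h import *
from scipy.optimize import least_squares
cs={}
for n in("top","side"): cs[n]=read_camera(n)
def pick(n,near):
    best=[d for d in outline_of(n,"work_hub") if np.hypot(*(np.array(d["point"])-near))<15]
    m=best[0]["mask"].astype(np.uint8); (x,y),(a,b),t=cv2.fitEllipse(max(cv2.findContours(m,0,1)[0],key=len)); print(n,best[0]["point"],(y,x),a,b); return np.array([y,x])
obs={"top":pick("top",(204,200)),"side":pick("side",(254,345))}
r=least_squares(lambda p:np.concatenate([proj(cs[n],p)-obs[n] for n in obs]),[.5,.21,.19]);print(r.x,r.fun)
a=cs["top"]["pixels"][150:260,145:255];b=cs["top"]["pixels"][150:260,285:395]
cv2.imwrite("pics/crop.png",cv2.resize(np.hstack([a,b])[:,:,::-1],None,fx=3.6,fy=3.6,interpolation=cv2.INTER_CUBIC))
E
```

```text
top [203.4, 199.6] (200.8367462158203, 201.86276245117188) 24.02389907836914 24.809309005737305
side [253.6, 342.7] (253.39794921875, 343.1964416503906) 25.283920288085938 25.80843162536621
[0.51149481 0.21045423 0.18202744] [-0.11290385  0.22369602  0.04029339  0.23026125]
```

View pics/crop.png

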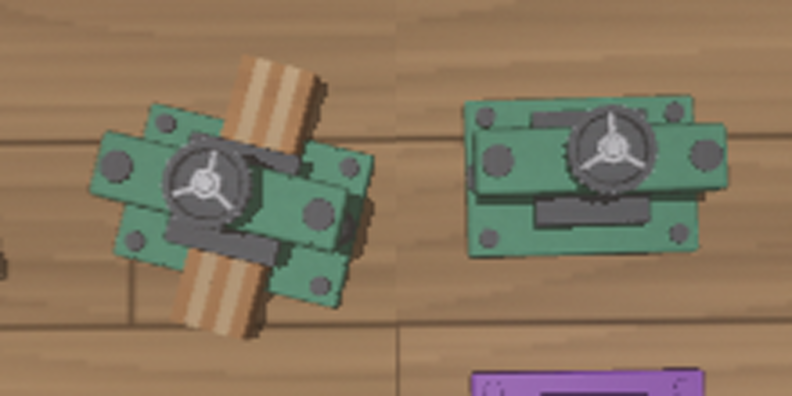

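The crop confirms it. The left press is green with the striped block under its plate, and the right one is empty. The hub is near (0.51, 0.21, 0.188), so I'll set off high and bowed outward.

Emit:
{"name": "jog_arm", "arguments": {
  "targets": [
    [[0, 0, -5, 0, 0, 0, 9], [4, -2, -9, 0, 0, 0, 9], [8, -5, -10, 0, 0, 0, 9], [12, -7.5, -10, 0, 0, 0, 9], [16, -10, -10, 0, 0, 0, 9], [20, -12, -10, 0, 0, 0, 9], [24, -14.5, -10, 0, 0, 0, 9], [28, -17, -10, 0, 0, 0, 9], [33, -20, -10, 0, 0, 0, 9], [37, -22.5, -10, 0, 0, 0, 9]]
  ]
}}

```text
time_s: 1.6
ee_pos: [0.4728, -0.3052, 0.3272]
tool_rot: [0.99, 0.143, 0.0, 0.001]
ft_force: [0.7, -1.4, 0.1]
finger_gap: 0.09
gripper_force: 0.0
```

```bash
python3 - <<'E'
from h import *
s=get_state();print(s["joints"],s["ee_pos"],s["tool_rot"],s["time_s"],s["ft_force"])
E
```

```text
[ 1.05064739  0.28634    -0.64706765  1.64380287  0.17985049  1.27077134
 -0.91363964] [ 0.47281903 -0.30519384  0.32715469] [9.89705001e-01 1.43121314e-01 2.09114629e-04 5.06779703e-04] 1.6 [ 0.73854908 -1.40454727  0.14793382]
```

Emit:
{"name": "jog_arm", "arguments": {
  "targets": [
    [[1.8, -4.5, 0, 0, 0, 0, 9], [3.5, -9, 0, 0, 0, 0, 9], [5.2, -13.5, 0, 0, 0, 0, 9], [6.9, -18, 0, 0, 0, 0, 9], [8.6, -22.5, 0, 0, 0, 0, 9], [10.3, -27, 0, 0, 0, 0, 9], [12, -31.5, 0, 0, 0, 0, 9], [13.7, -36, 0, 0, 0, 0, 9], [15.4, -40.5, 0, 0, 0, 0, 9], [17, -45, 0, 0, 0, 0, 9]]
  ]
}}

```text
time_s: 2.6
ee_pos: [0.5071, 0.1748, 0.3271]
tool_rot: [0.99, 0.143, 0.001, 0.0]
ft_force: [0.8, -0.6, 0.4]
finger_gap: 0.0902
gripper_force: 0.0
```

Emit:
{"name": "jog_arm", "arguments": {
  "targets": [
    [[0.9, -3.2, 0, 0, 0, 0, 9], [0.9, -3.2, 0, 0, 0, 0, 9], [0.9, -3.2, 0, 0, 0, 0, 9]]
  ]
}}

```text
time_s: 2.9
ee_pos: [0.5062, 0.2072, 0.3267]
tool_rot: [0.989, 0.145, -0.0, 0.0]
ft_force: [0.8, 0.4, 0.4]
finger_gap: 0.0901
gripper_force: 0.0
```

```bash
python3 - <<'E'
from h import *
s=get_state();print(s["joints"],s["ee_pos"],s["tool_rot"],s["time_s"],s["ft_force"])
c=read_camera("wrist")
for k in("work_hub",):
  for d in outline_of("wrist",k):
    m=d["mask"].astype(np.uint8);e=cv2.fitEllipse(max(cv2.findContours(m,0,1)[0],key=len));p=e[0][::-1]
    print(k,d["score"],d["point"],e,atz(c,p,.188),atz(c,d["point"],.188))
print(proj(c,[.51,.211,.188]))
cv2.imwrite("pics/w1.png",c["pixels"][:,:,::-1])
E
```

```text
[ 0.31246317  0.31686046 -0.92856809  1.67451153  0.26328868  1.28301771
 -1.94825703] [0.50624195 0.20723705 0.32668548] [ 9.89477888e-01  1.44684139e-01 -7.37475114e-05  6.33472942e-05] 2.9 [0.75285487 0.39863592 0.43821248]
work_hub 0.62 [192.9, 276.8] ((276.4577941894531, 192.81370544433594), (61.1893424987793, 62.701866149902344), 73.08805084228516) [0.51202482 0.2099166  0.188     ] [0.51203885 0.20955134 0.188     ]
[194.3525648  274.89744775]
```

View pics/w1.png

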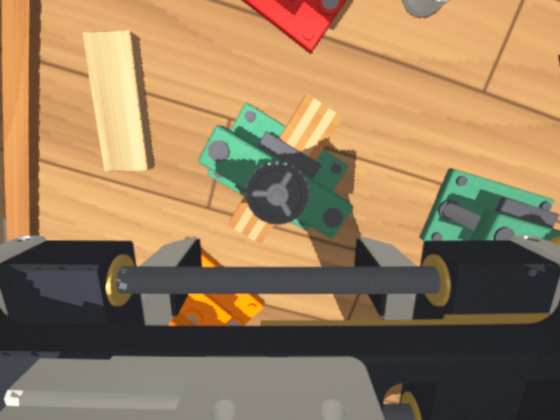

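The wrist picture shows the dark wheel at (193,276) on the green press with the block, and the hub comes out at (0.511, 0.210). I'll descend over it.

Emit:
{"name": "jog_arm", "arguments": {
  "targets": [
    [[0.5, -0.2, -0.0, 0, 0, 0, 9], [0.5, -0.2, 4, 0, 0, 0, 9], [0.5, -0.2, 8, 0, 0, 0, 9], [0.5, -0.2, 11, 0, 0, 0, 9], [0.5, -0.2, 13, 0, 0, 0, 9], [0.5, -0.2, 14.5, 0, 0, 0, 9], [0.5, -0.2, 15.4, 0, 0, 0, 9], [0.5, -0.2, 15.4, 0, 0, 0, 9], [0.5, -0.2, 15.4, 0, 0, 0, 9]]
  ]
}}

```text
time_s: 3.9
ee_pos: [0.5115, 0.2099, 0.1736]
tool_rot: [0.99, 0.143, 0.001, -0.0]
ft_force: [0.2, 0.9, 0.2]
finger_gap: 0.09
gripper_force: 0.0
```

Emit:
{"name": "jog_arm", "arguments": {
  "targets": [
    [[0, 0, 0, 0, 0, 0, 7.5], [0, 0, 0, 0, 0, 0, 7], [0, 0, 0, 0, 0, 0, 6.6], [0, 0, 0, 0, 0, 0, 6], [0, 0, 0, 0, 0, 0, 5.5], [0, 0, 0, 0, 0, 0, 5.5], [0, 0, 0, 0, 0, 0, 5.5], [0, 0, 0, 0, 0, 0, 5.5]]
  ],
  "grip_force": 30
}}

```text
time_s: 4.7
ee_pos: [0.5111, 0.2097, 0.1731]
tool_rot: [0.99, 0.143, 0.0, 0.0]
ft_force: [-0.8, -1.0, 4.0]
finger_gap: 0.0633
gripper_force: 30.0
```

The wheel is gripped across its 64 mm, with a measured gap of 63 mm. Next is a small anticlockwise turn to check it.

Emit:
{"name": "jog_arm", "arguments": {
  "targets": [
    [[0, 0, -0.07, 0, 0, -0.05, 5.5], [0, 0, -0.15, 0, 0, -0.1, 5.5], [0, 0, -0.22, 0, 0, -0.15, 5.5], [0, 0, -0.3, 0, 0, -0.2, 5.5], [0, 0, -0.3, 0, 0, -0.2, 5.5]]
  ]
}}

```text
time_s: 5.2
ee_pos: [0.5112, 0.2095, 0.1761]
tool_rot: [0.97, 0.242, 0.0, 0.0]
ft_force: [-0.7, -1.5, 6.0]
finger_gap: 0.0632
gripper_force: 30.0
```

```bash
python3 - <<'E'
from h import *
s=get_state();print(s["joints"],s["ee_pos"],s["tool_rot"],s["torque"],s["ft_force"])
E
```

```text
[ 0.25176095  0.5006806  -0.8889923   1.83686071  0.45296985  1.02078275
 -1.90411371] [0.51119068 0.20950967 0.17607427] [9.70361976e-01 2.41655888e-01 2.16218032e-04 1.46325105e-04] [-0.37700564  0.07591238 -0.03498203] [-0.74448373 -1.52778234  6.00819855]
```

Emit:
{"name": "jog_arm", "arguments": {
  "targets": [
    [[0, 0, -0.15, 0, 0, -0.1, 5.5], [0, 0, -0.3, 0, 0, -0.2, 5.5], [0, 0, -0.45, 0, 0, -0.3, 5.5], [0, 0, -0.6, 0, 0, -0.4, 5.5], [0, 0, -0.75, 0, 0, -0.5, 5.5], [0, 0, -0.9, 0, 0, -0.6, 5.5], [0, 0, -1.05, 0, 0, -0.7, 5.5], [0, 0, -1.2, 0, 0, -0.8, 5.5], [0, 0, -1.35, 0, 0, -0.9, 5.5], [0, 0, -1.5, 0, 0, -1.0, 5.5]]
  ]
}}

```text
time_s: 6.2
ee_pos: [0.5121, 0.2089, 0.1911]
tool_rot: [0.735, 0.678, 0.0, 0.001]
ft_force: [2.6, -2.1, 3.9]
finger_gap: 0.0635
gripper_force: 30.0
```

```bash
python3 - <<'E'
from h import *
s=get_state();print(s["joints"],s["ee_pos"],s["tool_rot"],s["torque"],s["ft_force"])
for n in("top","side"):
    c=read_camera(n)
    cv2.imwrite(f"pics/{n}2.png",c["pixels"][:,:,::-1])
E
```

```text
[ 0.40211774  0.59353312 -1.12932688  1.81922866  0.59829379  1.11974604
 -1.02025006] [0.51206408 0.208924   0.19107985] [7.35301863e-01 6.77739209e-01 4.02085477e-04 7.56376573e-04] [-0.46841507 -0.45338015 -0.31941537] [ 2.59747761 -2.09575213  3.90267778]
```

The tool has turned 1.20 rad with low forces. I'll settle, open, rise clear and check the wheel's height.

Emit:
{"name": "jog_arm", "arguments": {
  "targets": [
    [[0, 0, 0, 0, 0, 0, 5.5], [0, 0, 0, 0, 0, 0, 5.5], [0, 0, 0, 0, 0, 0, 9], [0, 0, 0, 0, 0, 0, 9], [0, 0, 0, 0, 0, 0, 9], [0, 0, 0, 0, 0, 0, 9], [0, 0, 0, 0, 0, 0, 9], [0, 0, 0, 0, 0, 0, 9]]
  ]
}}

```text
time_s: 7.1
ee_pos: [0.5107, 0.2098, 0.1906]
tool_rot: [0.736, 0.677, -0.0, -0.0]
ft_force: [-0.8, 0.2, 0.6]
finger_gap: 0.0902
gripper_force: 0.0
```

Emit:
{"name": "jog_arm", "arguments": {
  "targets": [
    [[0, 0, -1, 0, 0, 0, 9], [0, 0, -3, 0, 0, 0, 9], [0, 0, -6, 0, 0, 0, 9], [0, 0, -9, 0, 0, 0, 9], [0, 0, -12, 0, 0, 0, 9], [-4, 0, -12, 0, 0, 0, 9], [-8, 0, -12, 0, 0, 0, 9], [-12, 0, -12, 0, 0, 0, 9], [-16, 0, -12, 0, 0, 0, 9], [-20, 0, -12, 0, 0, 0, 9]]
  ]
}}

```text
time_s: 8.1
ee_pos: [0.494, 0.0091, 0.3115]
tool_rot: [0.736, 0.677, 0.0, 0.001]
ft_force: [0.8, -0.3, 0.1]
finger_gap: 0.0898
gripper_force: 0.0
```

```bash
python3 - <<'E'
from h import *
from scipy.optimize import least_squares
s=get_state();print(s["ee_pos"],s["time_s"],s["finger_gap"])
cs={};obs={};ps={}
for n,near in(("top",(204,200)),("side",(254,345))):
    cs[n]=read_camera(n)
    for d in outline_of(n,"work_hub"):
        if np.hypot(*(np.array(d["point"])-near))<20:
            e=cv2.fitEllipse(max(cv2.findContours(d["mask"].astype(np.uint8),0,1)[0],key=len));obs[n]=np.array(e[0][::-1]);print(n,d["score"],e);break
    for d in recognise(n,"glued_block")+recognise(n,"idle_hub"): print(n,np.round(d["point"]))
if len(obs)==2:
    r=least_squares(lambda p:np.concatenate([proj(cs[n],p)-obs[n] for n in obs]),[.5,.21,.19]);print(r.x,r.fun)
o=[cv2.imread("pics/top1.png")[150:260,145:255],cs["top"]["pixels"][150:260,145:255,::-1],cv2.imread("pics/side1.png")[210:320,285:395],cs["side"]["pixels"][210:320,285:395,::-1]]
cv2.imwrite("pics/after.png",cv2.resize(np.vstack([np.hstack(o[:2]),np.hstack(o[2:])]),None,fx=2.7,fy=2.7,interpolation=cv2.INTER_CUBIC))
E
```

```text
[0.49401077 0.00912088 0.31150674] 8.1 0.08983569648548988
top 0.81 ((200.6908721923828, 199.9439239501953), (24.029455184936523, 25.187305450439453), 109.48841094970703)
top [188. 214.]
top [190. 344.]
side 0.6 ((344.0726318359375, 251.62469482421875), (26.01339340209961, 26.748979568481445), 106.63220977783203)
side [277. 319.]
side [171. 225.]
side [252. 347.]
[0.51200605 0.20999649 0.20130309] [-0.14299254  0.28382099  0.05104175  0.2913974 ]
```

View pics/after.png

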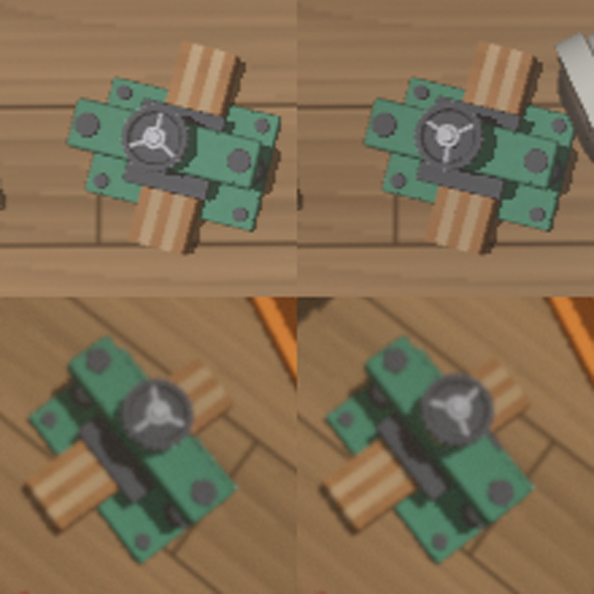

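Before and after side by side: the wheel's spokes have turned about 69° anticlockwise, the wheel has risen about 19 mm, and the block hasn't moved. The arm is clear of everything.

```bash
python3 -c "
from cell import *
print(sign_off())"
```

```text
the job is handed in; nothing more can be done
None
```

I turned the work press's handwheel about 1.2 rad anticlockwise and let go; the cameras show it about 19 mm higher with the block unmoved, I left the empty press alone, and the job is handed in (no verdict came back).

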